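# Pack the gauge case and shut its lid

## Task

Get the wooden case ready to be put away. Take out the screw-cap lens case, which is too tall for it, and stand it upright on the worktop; lay the steel gauge block and the slender gauge pin from under the instrument riser in the case with the ring gauge that is already there, all below the rim, and shut the lid fully. Leave the beaker, the loupe and the specimen mount where they are.

Things in the scene. Friction and masses are not known exactly. Their poses are not given: they have to be found in the camera images.
- case: Fixed wooden case, 110 x 170 mm, 36 mm high without its lid. Origin: centre of its underside. x runs from the front (robot side) to the hinge side, y along the length, z up. Inside: x from -49 to 49 mm, y from -79 to 79 mm, floor 5 mm up, rim 36 mm up, walls 6 mm. A bench press 0.25 m high stands behind and to the left of it (x from 0.61 m, y from 0.23 m in the room).
- case_lid (a joint): Lid angle, rad: 0 shut, 1.83 fully open. A board 110 x 170 x 7 mm, about 0.1 kg, hinged on a line at x = 55 mm, z = 37 mm of the case. It starts open, leaning back past upright (1.57). The hinge is loose: the lid falls back above 1.57 and falls shut by itself once it is below about 1.4.
- lid_edge (a point): Middle of the lid's free edge, half-way through its 7 mm thickness, 110 mm from the hinge line.
- lens_case_center (a point): Centre of the screw-cap lens case, a cylinder 39 mm in diameter and 60 mm high (black ribbed cap on the top 22 mm, cream body 37 mm in diameter), 50 g. It stands upright in one half of the wooden case (left or right) at the start. z is its axis, up. The worktop in front of the riser (x from 0.40 to 0.48 m, y from -0.15 to -0.05 m) is free to stand it on.
- gauge_block_center (a point): Centre of the grey steel gauge block, 60 (x) x 34 (y) x 24 (z) mm, 0.37 kg, lying flat under the riser's front.
- ring_gauge_center (a point): Centre of the steel ring gauge, outer diameter 62 mm, bore about 25 mm, 16 mm high (its z axis), 0.24 kg, lying flat in the other half of the wooden case, where it may stay; the pin may lie on it.
- gauge_pin_center (a point): Centre of the slender steel gauge pin, 10 mm in diameter and 46 mm long (its z axis), 24 g, standing on end under the riser's front. Standing, it is too tall for the case; it has to lie.
- riser: Fixed grey steel instrument riser: shelf 160 mm deep (x) by 350 mm wide (y), top at 200 mm, a telephone and its handset on it (to 61 mm above the shelf). Origin: on the worktop under the shelf's middle; x points to the back, away from the robot. Two legs at y = -168 and +168 mm, x from 5 to 80 mm.
- beaker_center (a point): Centre of a clear beaker, 55 mm in diameter and 71 mm high, on the worktop in front of the riser's right end; to be left alone.
- loupe_center (a point): Centre of a black loupe, a cylinder 39 mm in diameter and 41 mm high, standing under the riser behind the block and the pin; to be left alone.
- mount_center (a point): Centre of a black specimen mount, a disc 30 mm in diameter and 19 mm high, beside the block and the pin under the riser's front; to be left alone.
- riser_front (a point): Middle of the lower edge of the riser's front lip, at x = -80 mm of the riser, 186 mm above the worktop; the lip runs along y. The block, the pin and the mount stand side by side about 35 mm behind it and 95 mm apart, in any order: reach in under it from the front with the tool leaning 30 to 45 degrees towards the robot, not from straight above.

How it is judged:
By the outcome, as a careful person would: the job done as asked, in the order asked, and still so for the second after the job is handed in, with the robot touching nothing.
It also fails if it takes over 72 s, if anything falls off the work surface, if the arm or the gripper's body presses on something with over 40 N, if the wrist force passes 120 N, or if a joint passes its speed limit or range.

## Robot

A 6-joint arm with a two-finger parallel gripper is mounted at the origin on a cart in front of the work surface, level with it; the furniture and walls round the work are solid. World frame = base frame: x ahead of the robot, y to its left, z up, the work surface at z = 0. Lengths are in m, angles in rad, forces in N, time in s.
With the tool pointing down it reaches from about 0.275 to 0.75 m from the base axis. Payload 10.2 kg.
Tool frame: the origin (TCP) lies on the centre line of the jaws, within the pads' length; the fingertips stand 8 mm ahead of it and the grasp point (between the pads) lies 11 mm behind it; z points along the fingers, y is the line along which they close (so a half turn about z gives the same grasp; the last joint's range is limited). The gripper opens to 85 mm and grips with 20 to 120 N. Pads are 22 mm wide; open, the fingers measure 114 mm over their backs; the gripper's body (76 mm by 85 mm) begins 54 mm behind the grasp point. The pads swing forward as they close: fully open they stand 13 mm farther back than shut.
Start: joints at [-1.387, 0.313, 1.498, -0, 1.331, -0.223], TCP at [0.208, -0.482, 0.239] pointing down, gripper open.
Joint ranges: [-2.94, 2.94], [-0.97, 2.17], [0.19, 2.56], [-1.23, 4.37], [0.02, 3.11], [-2.88, 2.88]. Speed limits (rad/s): [2.39, 2.39, 3.01, 3.14, 3.14, 3.14].

## Interface

Orientations are given as a rotation vector (axis times angle).
In Python, from workcell import robot gives the robot as it stands.
- The arm moves only by the tool play_rows, never from a script. Its argument "motion" is a list that holds one entry, the list of rows, each a list of 7 numbers: the closure in counts, from 0 (fully open) to 255 (shut), then the shift along the tool's x, y, z in units of 30 mm (1.0 is 30 mm), then the turn, a rotation vector about the tool's x, y, z in units of 5 degrees (1.0 is 5 degrees). A call has 1 to 5 rows; each row shifts and turns the commanded pose from where the row before left it, along the tool's axes as they then stand; what a row does not reach is not made up. A row lasts 1/10 s, in which the tool goes at most 50 mm and 8.59 degrees, less where a joint would pass 70% of its speed; a pose out of reach is approached as far as the arm can. A call is refused whole if a number of a shift passes 1 or a number of a turn 1, either way. A call with a gripper value outside its range is refused whole. The fingers move at their own pace and stop on an object; "force" is the grip in N (left out, the last holds). Time passes only in rows, so rows that do not move let the fingers close. It gives the time, the measured TCP pose, the force, the opening and the grip force at its end, in the units of the state.
- robot.get_obs(): the state, without advancing time (a new reading comes with each control period).
- robot.camera(name): name is "scene" or "top"; returns the picture (420x560x3 uint8, red, green, blue); there is no depth.
- robot.camera_info(name): a dict with "fx", "fy", "cx", "cy" (pixels), "T" (4x4, takes a point from camera to world coordinates). Camera axes: x right, y down, z forward; pixel columns grow to the right and rows downward; lengths in m; the calibration is good to about 2 mm. A picture is of the moment at which its call begins. camera_info takes no time and is no camera call.
- robot.finish_job(): hands the job in; it is judged then, once.
Trained networks look in the newest picture that a camera, given by its name, has taken for a name from the list of things; names that differ only in an ending like _2 or _b are one class to them, and where a whole thing is asked for, a point or a joint stands for the part that bears it (a point fixed in the world has none). Each returns a list of dicts, best first, with "score" (0 to 1); they miss things now and then, are a little off and sometimes report something else, mostly with a low value. They report only what shows in the picture. A call takes as long as a camera call.
- robot.recognise(camera, label): "at" ([column, row] in pixels, amid what is visible of it).
- robot.outline_of(camera, label): "pixels" (420x560 bool, what is visible of it) and "at" ([column, row] in pixels, amid what is visible of it).
The state is a dict: "time_s": time; "qpos": joint angles; "qvel": joint speeds; "joint_efforts": joint torques, N m; "position": TCP position; "orientation": TCP orientation; "contact_force": force on the tool from outside, world axes, zero at the start; "ft_torque": the same for the moment, N m; "gripper_width": finger opening in m; "grasp_force": force on a finger pad.
Only numpy, scipy, OpenCV 4.12 (cv2) and the standard library are available. Lean on these libraries where they do the work, as an engineer would, in place of code of your own. Each camera call takes 0.05 s, during which the arm holds its last target. There are 200 camera calls.

## Working session

There is one attempt and no reset: what is moved stays moved. The work goes in short steps, Python scripts to look and compute and a tool call to move; the robot and the scene stay as the last step left them, time stands still between calls to the robot, and variables do not carry over. Pictures are saved under pics/ and viewed, at most 10 in all, crops included, and the job is handed in when it is done.

Besides the shell and the picture viewer there is one more tool, called after "Request:" by a JSON object that holds its "method" and its "body", one argument or row to a line. play_rows: Moves the arm, as the interface text tells. Its arguments: {"type":"object","properties":{"motion":{"type":"array","items":{"type":"array","items":{"type":"array","items":{"type":"number"}}}},"force":{"type":"number"}},"required":["motion"]}

```bash
mkdir -p pics; cat > h.py <<'E'
import numpy as np, cv2
from scipy.spatial.transform import Rotation as R
from workcell import robot
def ray(cam,px):
    i=robot.camera_info(cam);T=np.array(i["T"])
    d=T[:3,:3]@np.array([(px[0]-i["cx"])/i["fx"],(px[1]-i["cy"])/i["fy"],1]);return T[:3,3],d
def atz(cam,px,z):
    o,d=ray(cam,px);return o+d*(z-o[2])/d[2]
def proj(cam,p):
    i=robot.camera_info(cam);T=np.array(i["T"]);c=T[:3,:3].T@(np.array(p)-T[:3,3])
    return np.array([i["fx"]*c[0]/c[2]+i["cx"],i["fy"]*c[1]/c[2]+i["cy"]])
def snap(cam,name):
    im=robot.camera(cam);cv2.imwrite(f"pics/{name}.png",im[:,:,::-1]);return im
def plan(p,Rt=None):
    "shift in tool axes (units of 30mm) and turn (units of 5deg) from the present pose"
    o=robot.get_obs();R0=R.from_rotvec(o["orientation"])
    print("shift",np.round(R0.inv().apply(np.array(p)-o["position"])/.03,2), "turn", None if Rt is None else np.round(np.degrees((R0.inv()*Rt).as_rotvec())/5,2))
E
python3 - <<'E'
from h import *
np.set_printoptions(precision=3,suppress=True)
for c in("scene","top"):
    snap(c,c+"0")
    i=robot.camera_info(c);print(c,i["fx"],i["cx"],i["cy"]);print(np.array(i["T"]))
    for l in["case","case_lid","lid_edge","lens_case_center","gauge_block_center","ring_gauge_center","gauge_pin_center","riser","beaker_center","loupe_center","mount_center","riser_front"]:
        r=robot.recognise(c,l);print(l,[(np.round(a["at"]),round(a["score"],2),atz(c,a["at"],0.01)) for a in r[:2]])
o=robot.get_obs();print(o["orientation"],o["time_s"],R.from_rotvec(o["orientation"]).as_matrix())
E
```

```text
scene 535.0773757097498 281.86549710499895 213.01530536139708
[[-0.671 -0.491  0.555 -0.185]
 [-0.741  0.432 -0.513  0.547]
 [ 0.012 -0.756 -0.654  0.964]
 [ 0.     0.     0.     1.   ]]
case [(array([210., 273.]), 0.85, array([0.575, 0.077, 0.01 ]))]
case_lid [(array([200., 262.]), 0.56, array([0.624, 0.073, 0.01 ]))]
lid_edge [(array([197., 258.]), 0.87, array([0.638, 0.072, 0.01 ]))]
lens_case_center []
gauge_block_center [(array([274., 228.]), 0.68, array([ 0.594, -0.145,  0.01 ]))]
ring_gauge_center [(array([243., 282.]), 0.82, array([0.502, 0.035, 0.01 ]))]
gauge_pin_center []
riser [(array([285., 152.]), 0.82, array([ 0.833, -0.404,  0.01 ]))]
beaker_center [(array([375., 232.]), 0.53, array([ 0.406, -0.332,  0.01 ]))]
loupe_center [(array([262., 207.]), 0.67, array([ 0.68 , -0.177,  0.01 ]))]
mount_center []
riser_front [(array([285., 152.]), 0.66, array([ 0.838, -0.405,  0.01 ]))]
top 505.50255565372225 280.35683141211956 213.74720682100036
[[-0.178 -0.77   0.612 -0.285]
 [-0.984  0.151 -0.096  0.035]
 [-0.019 -0.619 -0.785  1.165]
 [ 0.     0.     0.     1.   ]]
case [(array([207., 238.]), 0.87, array([0.57 , 0.112, 0.01 ]))]
case_lid [(array([205., 222.]), 0.67, array([0.63 , 0.114, 0.01 ]))]
lid_edge [(array([202., 224.]), 0.6, array([0.622, 0.123, 0.01 ]))]
lens_case_center [(array([199., 263.]), 0.54, array([0.492, 0.14 , 0.01 ]))]
gauge_block_center []
ring_gauge_center [(array([229., 255.]), 0.6, array([0.503, 0.058, 0.01 ]))]
gauge_pin_center [(array([206., 238.]), 0.53, array([0.572, 0.115, 0.01 ]))]
riser []
beaker_center [(array([370., 266.]), 0.63, array([ 0.392, -0.31 ,  0.01 ]))]
loupe_center []
mount_center []
riser_front [(array([376., 150.]), 0.64, array([ 0.812, -0.455,  0.01 ]))]
[3.077 0.635 0.   ] 1.3 [[ 0.918  0.396  0.   ]
 [ 0.396 -0.918 -0.   ]
 [ 0.     0.    -1.   ]]
```

```bash
python3 - <<'E'
import cv2
a=cv2.imread("pics/scene0.png")[130:350,110:430];cv2.imwrite("pics/s1.png",cv2.resize(a,None,fx=2.5,fy=2.5,interpolation=cv2.INTER_CUBIC))
a=cv2.imread("pics/top0.png")[130:330,140:440];cv2.imwrite("pics/t1.png",cv2.resize(a,None,fx=2.6,fy=2.6,interpolation=cv2.INTER_CUBIC))
E
```

```text
(no output)
```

View pics/s1.png

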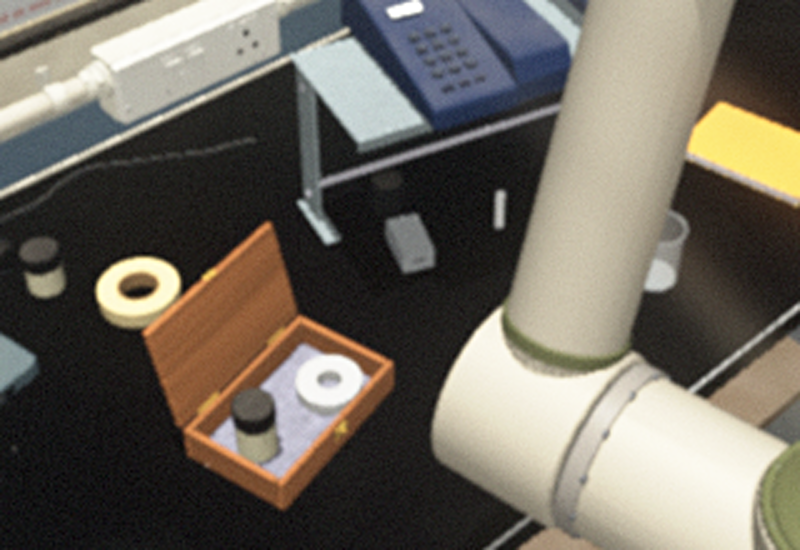

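View pics/t1.png

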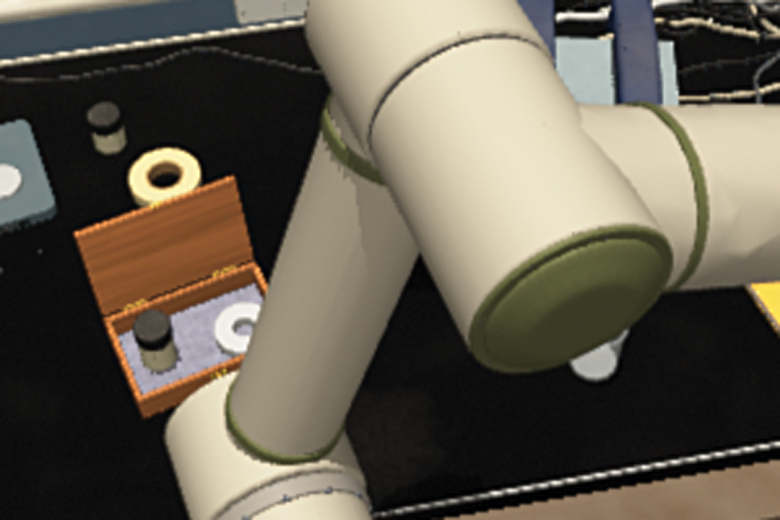

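The scene crop shows the lens case in the case's left half (cap at crop 253,410) and the ring in the right half (330,383). The block (410,243) and pin (500,210) are under the riser with the loupe behind the block. The mount is hidden by the arm, to the right of the pin.

```bash
python3 - <<'E'
from h import *
from scipy.optimize import least_squares
np.set_printoptions(precision=3,suppress=True)
S=lambda p:np.array(p)/2.5+[110,130]
T=lambda p:np.array(p)/2.6+[140,130]
c=[((55,85),S((188,440)),"scene"),((-55,85),S((283,492)),"scene"),((-55,-85),S((393,366)),"scene"),((55,-85),S((303,319)),"scene"),((55,85),T((106,317)),"top"),((-55,85),T((142,403)),"top")]
def f(v):
    e=[]
    for (x,y),p,cam in c:
        w=[v[0]+(x*np.cos(v[2])-y*np.sin(v[2]))/1000,v[1]+(x*np.sin(v[2])+y*np.cos(v[2]))/1000,.036]
        e+=list(proj(cam,w)-p)
    return e
r=least_squares(f,[.52,.1,0]);print("case",r.x,np.degrees(r.x[2]),np.array(f(r.x)))
print("lens top",atz("scene",S((253,400)),.06),atz("top",T((152,326)),.06),"base",atz("scene",S((258,452)),.0),atz("top",T((158,360)),.0))
print("ring",atz("scene",S((330,379)),.021),atz("top",T((243,325)),.021))
for n in((387,217),(418,213),(433,253),(405,259)):print("block",atz("scene",S(n),.024))
print("blockbot",atz("scene",S((408,272)),.0),atz("scene",S((435,263)),.0))
print("pin",atz("scene",S((500,193)),.046),atz("scene",S((500,227)),.0))
print("riser",atz("scene",S((295,55)),.2),atz("scene",S((360,140)),.2),atz("scene",S((430,128)),.2))
print("foot",atz("scene",S((298,205)),.0),atz("scene",S((327,245)),.0))
print("beaker",atz("scene",S((657,278)),.0))
print("loupe top",atz("scene",S((388,183)),.041))
E
```

```text
case [0.486 0.091 0.272] 15.565292194857582 [-0.605 -1.632  1.4   -0.441  1.384  0.007 -0.719  0.372 -1.192  0.774
 -1.209 -0.46 ]
lens top [0.493 0.13  0.06 ] [0.481 0.136 0.06 ] base [ 0.485  0.136 -0.   ] [0.479 0.139 0.   ]
ring [0.495 0.043 0.021] [0.492 0.046 0.021]
block [ 0.632 -0.145  0.024]
block [ 0.615 -0.175  0.024]
block [ 0.558 -0.144  0.024]
block [ 0.57  -0.117  0.024]
blockbot [ 0.572 -0.123  0.   ] [ 0.564 -0.153  0.   ]
pin [ 0.563 -0.245  0.046] [ 0.559 -0.244  0.   ]
riser [ 0.726 -0.107  0.2  ] [ 0.577 -0.068  0.2  ] [ 0.548 -0.128  0.2  ]
foot [ 0.733 -0.103  0.   ] [ 0.661 -0.086  0.   ]
beaker [ 0.394 -0.311  0.   ]
loupe top [ 0.658 -0.17   0.041]
```

Request:
{"method": "play_rows", "body": {
  "motion": [
    [[0,1,-0.95,0,0,0,0],[0,1,-0.95,0,0,0,0],[0,1,-0.95,0,0,0,0],[0,1,-0.95,0,0,0,0],[0,1,-0.95,0,0,0,0]]
  ]
}}

```text
time_s: 1.8
position: [0.2894, -0.2904, 0.2394]
orientation: [3.077, 0.634, 0.0]
contact_force: [1.7, 0.0, -0.2]
gripper_width: 0.0856
grasp_force: 0.0
```

Request:
{"method": "play_rows", "body": {
  "motion": [
    [[0,1,-0.95,0,0,0,0],[0,1,-0.95,0,0,0,0],[0,1,-0.95,0,0,0,0],[0,1,-0.95,0,0,0,0],[0,1,-0.95,0,0,0,0]]
  ]
}}

```text
time_s: 2.3
position: [0.3708, -0.1001, 0.2395]
orientation: [3.076, 0.634, 0.001]
contact_force: [0.6, -0.2, 0.1]
gripper_width: 0.0851
grasp_force: 0.0
```

Request:
{"method": "play_rows", "body": {
  "motion": [
    [[0,1,-0.95,0,0,0,0.5],[0,1,-0.95,0,0,0,0.5],[0,1,-0.95,0,0,0,0.5],[0,1,-0.95,0,0,0,0],[0,0,0,0,0,0,0]]
  ]
}}

```text
time_s: 2.8
position: [0.4464, 0.0489, 0.2392]
orientation: [-3.11, -0.439, -0.001]
contact_force: [-0.7, 0.8, -0.7]
gripper_width: 0.0851
grasp_force: 0.0
```

```bash
python3 - <<'E'
from h import *
np.set_printoptions(precision=3,suppress=True)
for c in("scene","top"):
    im=snap(c,c+"2")
    for l,z in[("lens_case_center",.03),("gauge_block_center",.012),("gauge_pin_center",.023),("mount_center",.0095),("loupe_center",.02),("riser_front",.186),("beaker_center",.035),("ring_gauge_center",.013)]:
        r=robot.recognise(c,l);print(l,[(np.round(a["at"]),round(a["score"],2),atz(c,a["at"],z)) for a in r[:2]])
a=cv2.imread("pics/scene2.png")[130:350,150:410];b=cv2.imread("pics/top2.png")[130:350,150:410]
cv2.imwrite("pics/c2.png",np.hstack([cv2.resize(x,(400,338),interpolation=cv2.INTER_CUBIC) for x in(a,b)]))
o=robot.get_obs();print(o["position"],R.from_rotvec(o["orientation"]).as_matrix(),o["time_s"],o["qpos"])
E
```

```text
lens_case_center [(array([212., 300.]), 0.96, array([0.489, 0.132, 0.03 ])), (array([210., 274.]), 0.42, array([0.557, 0.09 , 0.03 ]))]
gauge_block_center []
gauge_pin_center []
mount_center []
loupe_center [(array([261., 208.]), 0.5, array([ 0.67 , -0.163,  0.02 ]))]
riser_front [(array([233., 186.]), 0.67, array([ 0.625, -0.042,  0.186]))]
beaker_center [(array([378., 234.]), 0.79, array([ 0.382, -0.308,  0.035])), (array([260., 211.]), 0.33, array([ 0.648, -0.144,  0.035]))]
ring_gauge_center [(array([243., 283.]), 0.82, array([0.496, 0.039, 0.013]))]
lens_case_center []
gauge_block_center [(array([294., 220.]), 0.52, array([ 0.586, -0.139,  0.012]))]
gauge_pin_center []
mount_center [(array([361., 223.]), 0.44, array([ 0.54 , -0.327,  0.01 ]))]
loupe_center [(array([300., 198.]), 0.44, array([ 0.654, -0.171,  0.02 ]))]
riser_front [(array([332., 163.]), 0.85, array([ 0.622, -0.252,  0.186]))]
beaker_center [(array([369., 257.]), 0.98, array([ 0.408, -0.308,  0.035]))]
ring_gauge_center []
[0.445 0.046 0.239] [[ 0.962  0.272 -0.   ]
 [ 0.272 -0.962  0.   ]
 [-0.    -0.    -1.   ]] 3.7 [-0.161  0.141  1.715  0.     1.286  1.134]
```

View pics/c2.png

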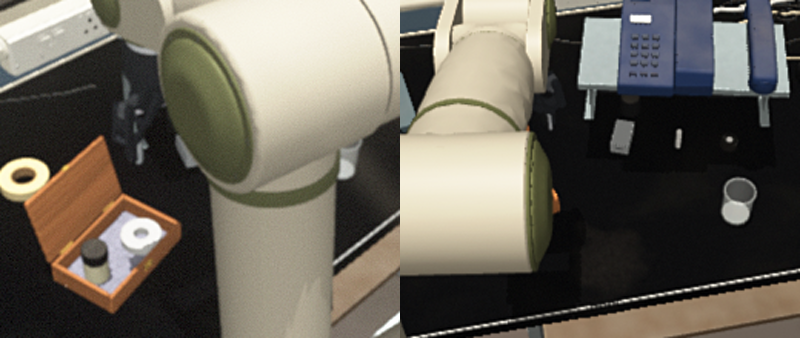

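Scene half: the lens case stands in the left half and the ring is right of it. Top half: block (crop 622,137), pin (678,138), mount (730,141), beaker (738,200). I'm going to the lens case next.

Request:
{"method": "play_rows", "body": {
  "motion": [
    [[0,0.7,-0.8,0.5,0,0,0],[0,0.7,-0.8,0.5,0,0,0],[0,0.7,-0.85,0.5,0,0,0],[0,0,0,0.9,0,0,0],[0,0,0,0.9,0,0,0]]
  ]
}}

```text
time_s: 4.2
position: [0.486, 0.1344, 0.1393]
orientation: [3.111, 0.435, 0.001]
contact_force: [0.8, -0.3, -0.3]
gripper_width: 0.0856
grasp_force: 0.0
```

Request:
{"method": "play_rows", "body": {
  "motion": [
    [[0,0,0,0.9,0,0,0],[0,0,0,0.9,0,0,0],[0,0,0,0.8,0,0,0],[0,0,0,0.4,0,0,0],[0,0,0,0,0,0,0]]
  ]
}}

```text
time_s: 4.7
position: [0.4853, 0.1336, 0.0492]
orientation: [-3.111, -0.432, 0.004]
contact_force: [1.1, -0.1, -0.3]
gripper_width: 0.0854
grasp_force: 0.0
```

Request:
{"method": "play_rows", "body": {
  "motion": [
    [[255,0,0,0,0,0,0],[255,0,0,0,0,0,0],[255,0,0,0,0,0,0],[255,0,0,0,0,0,0],[255,0,0,0,0,0,0]]
  ],
  "force": 40
}}

```text
time_s: 5.2
position: [0.4865, 0.1338, 0.0512]
orientation: [-3.112, -0.432, -0.003]
contact_force: [-0.2, 1.3, 6.6]
gripper_width: 0.038
grasp_force: 39.5
```

```bash
python3 - <<'E'
from h import *
np.set_printoptions(precision=3,suppress=True)
T=lambda p:(np.array(p)-[400,0])/(400/260)+[150,130]
for n in((617,121),(635,122),(627,153),(609,150)):print("block",atz("top",T(n),.024 if n[1]<130 else 0.012))
print("pin",atz("top",T((678,130)),.046),atz("top",T((678,147)),.0))
print("mount",atz("top",T((730,139)),.019))
print("riser top",[atz("top",T(n),.2) for n in((579,92),(789,95),(586,18))],"lip",[atz("top",T(n),.19) for n in((579,95),(789,97))])
o=robot.get_obs();print(o["position"],o["orientation"],o["gripper_width"],o["grasp_force"])
print(proj("top",[.6,-.2,.024]),proj("top",[.61,-.2,.024]))
E
```

```text
block [ 0.618 -0.138  0.024]
block [ 0.609 -0.171  0.024]
block [ 0.549 -0.144  0.012]
block [ 0.562 -0.112  0.012]
pin [ 0.558 -0.24   0.046] [ 0.553 -0.242  0.   ]
mount [ 0.539 -0.336  0.019]
riser top [array([ 0.55 , -0.062,  0.2  ]), array([ 0.478, -0.397,  0.2  ]), array([ 0.72 , -0.102,  0.2  ])] lip [array([ 0.553, -0.062,  0.19 ]), array([ 0.481, -0.4  ,  0.19 ])]
[0.486 0.134 0.051] [-3.112 -0.432 -0.003] 0.038003636022083856 39.49646472930908
[313.205 210.075] [312.452 207.435]
```

Request:
{"method": "play_rows", "body": {
  "motion": [
    [[255,0,0,-0.5,0,0,0],[255,0,0,-0.9,0,0,0],[255,0,0,-0.9,0,0,0],[255,-0.65,0.9,0,0,0,0],[255,-0.65,0.9,0,0,0,0]]
  ]
}}

```text
time_s: 5.7
position: [0.463, 0.0705, 0.1201]
orientation: [3.111, 0.435, 0.003]
contact_force: [-0.1, 0.2, -0.6]
gripper_width: 0.0378
grasp_force: 40.3
```

Request:
{"method": "play_rows", "body": {
  "motion": [
    [[255,-0.65,1,0,0,0,0],[255,-0.65,1,0,0,0,0],[255,-0.65,1,0,0,0,0],[255,-0.67,0.98,0,0,0,0],[255,0,0,0.5,0,0,0]]
  ]
}}

```text
time_s: 6.2
position: [0.4201, -0.0686, 0.1056]
orientation: [3.11, 0.426, 0.005]
contact_force: [0.7, 0.0, -0.7]
gripper_width: 0.0379
grasp_force: 40.4
```

Request:
{"method": "play_rows", "body": {
  "motion": [
    [[255,0,0,0.9,0,0,0],[255,0,0,0.7,0,0,0],[255,0,0,0.22,0,0,0],[255,0,0,0,0,0,0],[255,0,0,0,0,0,0]]
  ]
}}

```text
time_s: 6.7
position: [0.4205, -0.0654, 0.0505]
orientation: [3.111, 0.432, 0.002]
contact_force: [-0.2, -0.2, -0.1]
gripper_width: 0.0381
grasp_force: 40.4
```

Request:
{"method": "play_rows", "body": {
  "motion": [
    [[255,0,0,0.07,0,0,0],[255,0,0,0.05,0,0,0],[255,0,0,0.03,0,0,0],[255,0,0,0,0,0,0]]
  ]
}}

```text
time_s: 7.1
position: [0.4206, -0.0653, 0.0462]
orientation: [3.111, 0.432, 0.003]
contact_force: [-1.4, 1.5, 11.2]
gripper_width: 0.0382
grasp_force: 41.2
```

Request:
{"method": "play_rows", "body": {
  "motion": [
    [[60,0,0,0,0,0,0],[0,0,0,0,0,0,0],[0,0,0,0,0,0,0],[0,0,0,-0.4,0,0,0],[0,0,0,-0.9,0,0,0]]
  ]
}}

```text
time_s: 7.6
position: [0.4189, -0.0649, 0.0834]
orientation: [-3.11, -0.431, 0.006]
contact_force: [-0.5, -0.5, -0.3]
gripper_width: 0.0854
grasp_force: 0.0
```

Request:
{"method": "play_rows", "body": {
  "motion": [
    [[0,0,0,-1,0,0,0],[0,0,0,-1,0,0,0],[0,-0.5,-1,-1,0,0,0],[0,-0.5,-1,-1,0,0,0],[0,-0.5,-1,0,0,0,0]]
  ]
}}

```text
time_s: 8.1
position: [0.3526, 0.0093, 0.207]
orientation: [3.109, 0.431, 0.009]
contact_force: [1.2, 0.0, -0.9]
gripper_width: 0.0857
grasp_force: 0.0
```

```bash
python3 - <<'E'
from h import *
np.set_printoptions(precision=3,suppress=True)
for c in("top","scene"):
    im=snap(c,c+"3")
    for l,z in[("gauge_block_center",.012),("gauge_pin_center",.023),("mount_center",.0095),("lens_case_center",.03)]:
        r=robot.outline_of(c,l)
        for a in r[:1]:
            m=a["pixels"].astype(np.uint8);x=cv2.minAreaRect(np.argwhere(m)[:,::-1].astype(np.float32)) if m.any() else None
            print(c,l,np.round(a["at"]),round(a["score"],2),atz(c,a["at"],z),m.sum())
            if x and "block" in l: print([atz(c,q,.012) for q in cv2.boxPoints(x)])
a=cv2.imread("pics/top3.png")[150:300,250:420];b=cv2.imread("pics/scene3.png")[150:300,190:360]
cv2.imwrite("pics/c3.png",np.hstack([cv2.resize(x,(400,353),interpolation=cv2.INTER_CUBIC) for x in(a,b)]))
o=robot.get_obs();print(o["position"],R.from_rotvec(o["orientation"]).as_matrix(),o["time_s"],o["qpos"])
E
```

```text
top gauge_block_center [295. 220.] 0.55 [ 0.584 -0.142  0.012] 264
[array([ 0.563, -0.111,  0.012]), array([ 0.635, -0.14 ,  0.012]), array([ 0.617, -0.173,  0.012]), array([ 0.546, -0.143,  0.012])]
top gauge_pin_center [176. 219.] 0.52 [0.644 0.192 0.023] 181
top lens_case_center [279. 270.] 0.66 [ 0.417 -0.067  0.03 ] 272
scene gauge_block_center [271. 223.] 0.74 [ 0.613 -0.152  0.012] 185
[array([ 0.636, -0.138,  0.012]), array([ 0.633, -0.181,  0.012]), array([ 0.568, -0.153,  0.012]), array([ 0.572, -0.112,  0.012])]
scene lens_case_center [295. 274.] 0.51 [ 0.424 -0.061  0.03 ] 289
[0.352 0.009 0.204] [[ 0.962  0.272 -0.001]
 [ 0.272 -0.962  0.   ]
 [-0.001 -0.    -1.   ]] 8.6 [-0.312 -0.044  2.008 -0.     1.178  0.984]
```

View pics/c3.png

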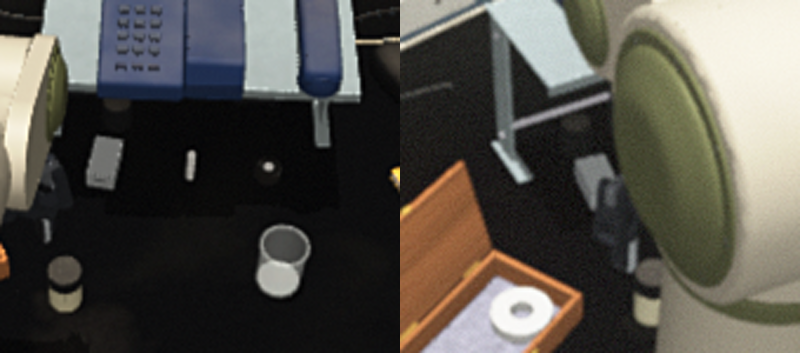

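The lens case stands at about (.42,-.065). The block is at top crop (105,162), yaw about -22°, with the pin at (190,165) and mount at (268,168). I'll turn the tool to the block's yaw and lean it.

```bash
cat >> h.py <<'E'
def tool(phi,lean):
    "tool x along heading phi, then leant by lean about tool y (deg)"
    return R.from_euler('z',phi,degrees=True)*R.from_euler('x',180,degrees=True)*R.from_euler('y',lean,degrees=True)
E
python3 - <<'E'
from h import *
plan([.492,-.103,.16],tool(-22,37.5))
r=robot.get_obs();Rt=tool(-22,37.5)
print("after turn",np.round(Rt.inv().apply(np.array([.492,-.103,.16])-r["position"])/.03,2), Rt.as_matrix().round(3))
E
```

```text
shift [3.47 4.85 1.46] turn [-2.47  7.23  7.28]
after turn [3.64 1.71 4.64] [[ 0.736 -0.375  0.564]
 [-0.297 -0.927 -0.228]
 [ 0.609  0.    -0.793]]
```

Request:
{"method": "play_rows", "body": {
  "motion": [
    [[0,0,0,0,-0.274,0.803,0.809],[0,0,0,0,-0.274,0.803,0.809],[0,0,0,0,-0.274,0.803,0.809],[0,0,0,0,-0.274,0.803,0.809],[0,0,0,0,-0.274,0.803,0.809]]
  ]
}}

```text
time_s: 9.1
position: [0.3523, 0.0087, 0.2042]
orientation: [3.018, -0.128, 0.557]
contact_force: [0.7, 0.5, 0.6]
gripper_width: 0.0852
grasp_force: 0.0
```

Request:
{"method": "play_rows", "body": {
  "motion": [
    [[0,0,0,0,-0.274,0.803,0.809],[0,0,0,0,-0.274,0.803,0.809],[0,0,0,0,-0.274,0.803,0.809],[0,0,0,0,-0.274,0.803,0.809],[0,0,0,0,0,0,0]]
  ]
}}

```text
time_s: 9.6
position: [0.3513, 0.0096, 0.2033]
orientation: [2.813, -0.546, 0.953]
contact_force: [-0.3, -0.8, -0.7]
gripper_width: 0.0853
grasp_force: 0.0
```

Request:
{"method": "play_rows", "body": {
  "motion": [
    [[0,0.73,0.34,0.93,0,0,0],[0,0.73,0.34,0.93,0,0,0],[0,0.73,0.34,0.93,0,0,0],[0,0.73,0.34,0.93,0,0,0],[0,0.73,0.34,0.93,0,0,0]]
  ]
}}

```text
time_s: 10.1
position: [0.4939, -0.1044, 0.1595]
orientation: [2.813, -0.543, 0.952]
contact_force: [0.7, -0.0, 1.0]
gripper_width: 0.0851
grasp_force: 0.0
```

```bash
python3 - <<'E'
from h import *
plan([.594,-.1445,.017],tool(-22,37.5));o=robot.get_obs();print(o["position"],o["qpos"])
E
```

```text
shift [-0.03 -0.01  5.96] turn [-0.01  0.02  0.03]
[ 0.49387876 -0.1044154   0.15949242] [-0.46659671  0.12424667  2.12882383  0.21413215  0.24246267  1.29448887]
```

Request:
{"method": "play_rows", "body": {
  "motion": [
    [[0,0,0,1,0,0,0],[0,0,0,1,0,0,0],[0,0,0,1,0,0,0],[0,0,0,1,0,0,0],[0,0,0,0.9,0,0,0]]
  ]
}}

```text
time_s: 10.6
position: [0.5607, -0.1287, 0.0678]
orientation: [2.818, -0.54, 0.959]
contact_force: [0.7, -0.7, -0.7]
gripper_width: 0.0856
grasp_force: 0.0
```

```bash
python3 - <<'E'
from h import *
snap("top","top4")
plan([.594,-.1445,.017],tool(-22,37.5));o=robot.get_obs();print(o["position"],o["qpos"],o["contact_force"])
a=cv2.imread("pics/top4.png")[150:300,230:400]
cv2.imwrite("pics/c4.png",cv2.resize(a,(680,600),interpolation=cv2.INTER_CUBIC))
E
```

```text
shift [-0.06  0.08  2.06] turn [-0.09 -0.01  0.02]
[ 0.56112629 -0.1289986   0.06704319] [-0.45062896  0.45028968  2.00990355  1.04931802  0.05583859  0.46706925] [-1.78899753 -0.10467083 -0.19404484]
```

View pics/c4.png

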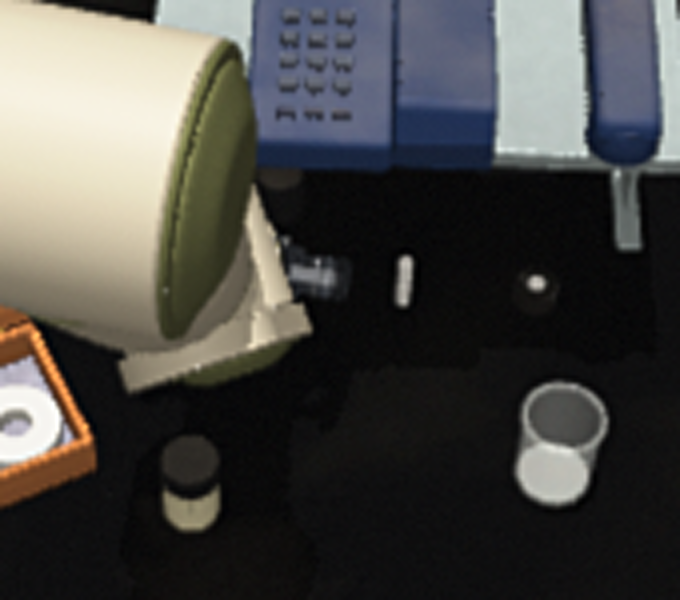

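The gripper is in front of the block at crop (320,270), well clear of the lip, pin, mount and lens case. The wrist is near its singularity, so I'll continue in small rows.

Request:
{"method": "play_rows", "body": {
  "motion": [
    [[0,0,0,0.2,0,0.1,0],[0,0,0,0.2,0,0.1,0],[0,0,0,0.2,0,0.1,0],[0,0,0,0.2,0,0.1,0],[0,0,0,0.2,0,0.1,0]]
  ]
}}

```text
time_s: 11.15
position: [0.571, -0.1311, 0.0566]
orientation: [2.804, -0.535, 1.001]
contact_force: [0.7, -0.0, 0.2]
gripper_width: 0.0852
grasp_force: 0.0
```

```bash
python3 - <<'E'
from h import *
plan([.594,-.1445,.017],tool(-22,40));o=robot.get_obs();print(o["position"],o["qpos"],o["contact_force"])
E
```

```text
shift [-0.15  0.15  1.57] turn [-0.15  0.16  0.03]
[ 0.57103983 -0.13110977  0.05655058] [-0.44889771  0.490108    2.00288271  2.12733792  0.06383778 -0.6101582 ] [ 0.70291655 -0.01479884  0.19860858]
```

Request:
{"method": "play_rows", "body": {
  "motion": [
    [[0,-0.03,0.03,0.25,-0.03,0.05,0],[0,-0.03,0.03,0.3,-0.03,0.05,0],[0,-0.03,0.03,0.35,-0.03,0.05,0],[0,-0.03,0.03,0.35,-0.03,0,0],[0,-0.03,0.03,0.3,-0.03,0,0]]
  ]
}}

```text
time_s: 11.65
position: [0.5936, -0.1449, 0.0179]
orientation: [2.784, -0.538, 1.011]
contact_force: [-0.5, -1.0, 0.3]
gripper_width: 0.0857
grasp_force: 0.0
```

```bash
python3 - <<'E'
from h import *
plan([.594,-.1445,.017],tool(-22,40));o=robot.get_obs();print(o["position"],o["qpos"],o["contact_force"])
E
```

```text
shift [-0.01 -0.02  0.03] turn [0.01 0.01 0.02]
[ 0.59358816 -0.14489163  0.01791597] [-0.44758623  0.61245701  1.94388707  2.79136784  0.11789696 -1.27377251] [-0.51745127 -0.95116314  0.29459254]
```

Request:
{"method": "play_rows", "body": {
  "motion": [
    [[255,0,0,0,0,0,0],[255,0,0,0,0,0,0],[255,0,0,0,0,0,0],[255,0,0,0,0,0,0],[255,0,0,0,0,0,0]]
  ],
  "force": 70
}}

```text
time_s: 12.15
position: [0.5928, -0.1438, 0.0186]
orientation: [2.785, -0.541, 1.01]
contact_force: [-3.3, 0.8, 5.9]
gripper_width: 0.0323
grasp_force: 70.4
```

Request:
{"method": "play_rows", "body": {
  "motion": [
    [[255,0,0,-0.15,0,0,0],[255,0,0,-0.3,0,0,0],[255,0,0,-0.3,0,0,0],[255,0,0,-0.25,0,-0.1,0],[255,0,0,-0.2,0,-0.1,0]]
  ]
}}

```text
time_s: 12.65
position: [0.5702, -0.1348, 0.0457]
orientation: [2.797, -0.544, 0.982]
contact_force: [1.0, 0.4, -3.5]
gripper_width: 0.0321
grasp_force: 69.8
```

Request:
{"method": "play_rows", "body": {
  "motion": [
    [[255,0,0,-0.2,0,-0.1,0],[255,0,0,-0.2,0,-0.1,0],[255,0,0,-0.2,0,-0.1,0],[255,0,0,-0.2,0,-0.1,0],[255,0,0,-0.2,0,0,0]]
  ]
}}

```text
time_s: 13.15
position: [0.5598, -0.1293, 0.0606]
orientation: [2.815, -0.545, 0.958]
contact_force: [-0.1, -0.2, -3.0]
gripper_width: 0.0323
grasp_force: 69.8
```

```bash
python3 - <<'E'
from h import *
plan([.492,-.103,.16],tool(-22,37.5));o=robot.get_obs();print(o["position"],o["qpos"],o["contact_force"])
E
```

```text
shift [ 0.1   0.01 -4.1 ] turn [-0.05 -0.01  0.  ]
[ 0.55977509 -0.12928984  0.06062851] [-0.45077862  0.46294128  2.01593555  1.38792591  0.04607513  0.12999053] [-0.14140431 -0.2053915  -2.97953977]
```

Request:
{"method": "play_rows", "body": {
  "motion": [
    [[255,0,0,-0.3,0,0,0],[255,0,0,-0.6,0,0,0],[255,0,0,-1,0,0,0],[255,0,0,-1,0,0,0],[255,0,0,-1,0,0,0]]
  ]
}}

```text
time_s: 13.65
position: [0.5083, -0.1078, 0.1334]
orientation: [2.819, -0.542, 0.962]
contact_force: [1.1, 0.5, -2.9]
gripper_width: 0.0321
grasp_force: 69.9
```

Request:
{"method": "play_rows", "body": {
  "motion": [
    [[255,0,-0.9,0,0.6,0,-0.72],[255,0,-0.9,0,0.6,0,-0.72],[255,0,-0.9,0,0.6,0,-0.72],[255,0,-0.9,0,0.6,0,-0.72],[255,0,-0.9,0,0.6,0,-0.72]]
  ]
}}

```text
time_s: 14.15
position: [0.5376, 0.0241, 0.1354]
orientation: [-2.939, -0.041, -1.014]
contact_force: [-0.1, -0.1, -3.7]
gripper_width: 0.0324
grasp_force: 70.0
```

Request:
{"method": "play_rows", "body": {
  "motion": [
    [[255,0,-0.9,0,0.6,0,-0.72],[255,0,-0.9,0,0.6,0,-0.72],[255,0,-0.9,0,0.6,0,-0.72],[255,0,0,0,0,0,0]]
  ]
}}

```text
time_s: 14.55
position: [0.5277, 0.105, 0.1371]
orientation: [-2.832, -0.387, -0.98]
contact_force: [-0.4, 0.5, -3.5]
gripper_width: 0.0322
grasp_force: 70.2
```

```bash
python3 - <<'E'
from h import *
plan([.4855,.1345,.1],tool(15.6,40));o=robot.get_obs();print(o["position"],o["qpos"],o["contact_force"],o["gripper_width"])
print("down 30mm in tool units",tool(15.6,40).inv().apply([0,0,-1]))
E
```

```text
shift [-1.64 -1.3   0.33] turn [-0.33  0.32 -0.13]
[0.52767811 0.10496041 0.13714265] [-0.15838827  0.23316636  2.08003396  0.95065327  0.35830083  0.31414353] [-0.42682577  0.4979562  -3.5198241 ] 0.03215269297107444
down 30mm in tool units [-6.42787610e-01 -1.24900090e-16  7.66044443e-01]
```

Request:
{"method": "play_rows", "body": {
  "motion": [
    [[255,-0.55,-0.43,0.11,-0.11,0.11,-0.04],[255,-0.55,-0.43,0.11,-0.11,0.11,-0.04],[255,-0.54,-0.44,0.11,-0.11,0.1,-0.04],[255,-0.4,0,0.48,0,0,0],[255,0,0,0,0,0,0]]
  ]
}}

```text
time_s: 15.05
position: [0.4903, 0.1307, 0.0861]
orientation: [-2.841, -0.381, -1.03]
contact_force: [0.0, -0.6, -3.1]
gripper_width: 0.0326
grasp_force: 70.3
```

```bash
python3 - <<'E'
from h import *
plan([.4855,.1345,.0256],tool(15.6,40));o=robot.get_obs();print(o["position"],o["qpos"],o["contact_force"],o["gripper_width"])
snap("scene","scene5");snap("top","top5")
a=cv2.imread("pics/scene5.png")[200:350,130:300];b=cv2.imread("pics/top5.png")[150:300,130:300]
cv2.imwrite("pics/c5.png",np.hstack([cv2.resize(x,(400,353),interpolation=cv2.INTER_CUBIC) for x in(a,b)]))
E
```

```text
shift [-1.39 -0.16  1.47] turn [-0.01  0.02 -0.07]
[0.49030218 0.13069146 0.08605517] [-0.08546414  0.29624336  2.22101155  1.74113408  0.23085898 -0.44812239] [ 0.02048633 -0.60720216 -3.1147375 ] 0.032624331773495906
```

View pics/c5.png

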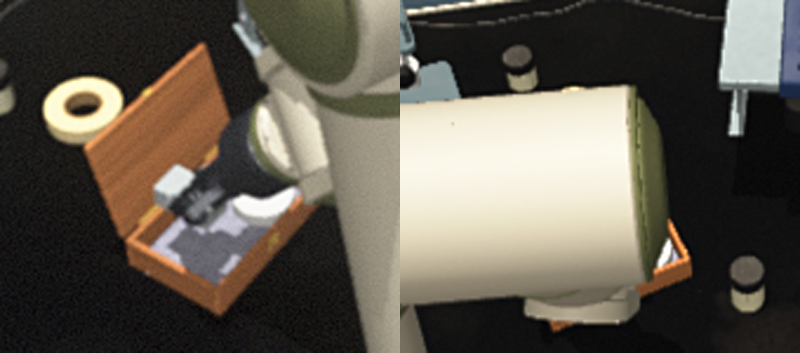

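The block (crop 175,185) is held level over the left half, sticking out of the fingers towards the hinge side. I'll check how far before lowering.

```bash
python3 - <<'E'
from h import *
c,s=np.cos(.272),np.sin(.272)
for p in((157,183),(168,164),(193,173),(183,195)):
    w=atz("scene",np.array(p)/2.353+[130,200],.0915);d=w-[.486,.091,0];print(p,w.round(3),"case",(c*d[0]+s*d[1]).round(3),(-s*d[0]+c*d[1]).round(3))
o=robot.get_obs();d=o["position"]-[.486,.091,0];print("tcp case",c*d[0]+s*d[1],-s*d[0]+c*d[1])
a=cv2.imread("pics/scene5.png")[250:310,180:250];cv2.imwrite("pics/z5.png",cv2.resize(a,(700,600),interpolation=cv2.INTER_CUBIC))
E
```

```text
(157, 183) [0.519 0.147 0.092] case 0.047 0.045
(168, 164) [0.531 0.126 0.092] case 0.053 0.021
(193, 173) [0.507 0.115 0.092] case 0.026 0.017
(183, 195) [0.491 0.138 0.092] case 0.017 0.044
tcp case 0.01601048832650973 0.03667504971427885
```

View pics/z5.png

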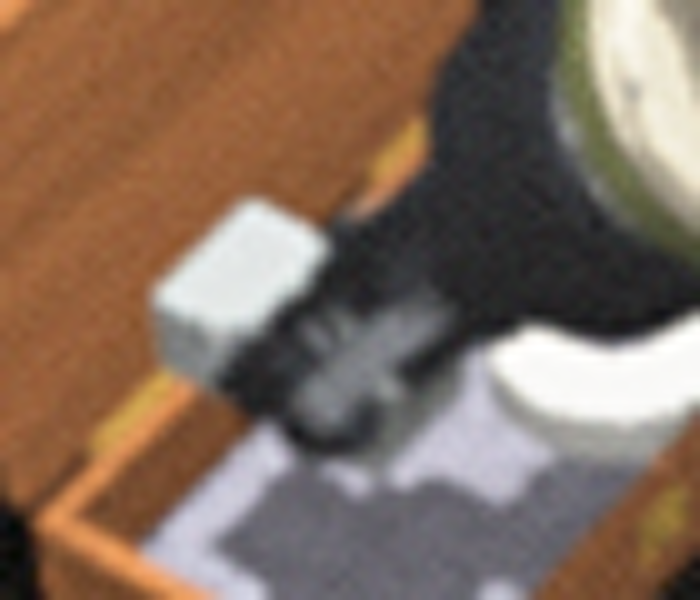

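The far end of the block is about 34 mm past the TCP, so I'll shift the target forward in the case by about 6 mm.

```bash
python3 - <<'E'
from h import *
plan([.479,.1316,.0256],tool(15.6,40))
E
```

```text
shift [-1.64 -0.13  1.33] turn [-0.01 -0.01 -0.06]
```

Request:
{"method": "play_rows", "body": {
  "motion": [
    [[255,-0.41,-0.03,0.33,0,0,0],[255,-0.41,-0.03,0.33,0,0,0],[255,-0.41,-0.03,0.33,0,0,0],[255,-0.35,-0.04,0.26,0,0,-0.06],[255,0,0,0,0,0,0]]
  ]
}}

```text
time_s: 15.65
position: [0.4783, 0.1316, 0.0276]
orientation: [-2.84, -0.389, -1.032]
contact_force: [0.5, -0.7, -3.5]
gripper_width: 0.0326
grasp_force: 70.3
```

```bash
python3 - <<'E'
from h import *
plan([.479,.1316,.0256],tool(15.6,40));o=robot.get_obs();print(o["position"],o["qpos"],o["contact_force"])
E
```

```text
shift [-0.03  0.01  0.07] turn [-0.02  0.01 -0.01]
[0.47833747 0.13161835 0.02762523] [-0.08687457  0.45071063  2.27374685  2.37951239  0.33617935 -1.11699936] [ 0.52930091 -0.6960054  -3.45172133]
```

Request:
{"method": "play_rows", "body": {
  "motion": [
    [[255,-0.05,0,0.06,0,0,0],[255,-0.04,0,0.04,0,0,0],[255,0,0,0,0,0,0]]
  ]
}}

```text
time_s: 15.95
position: [0.4791, 0.1317, 0.0248]
orientation: [-2.839, -0.39, -1.037]
contact_force: [-0.5, -0.3, -3.3]
gripper_width: 0.0326
grasp_force: 70.3
```

Request:
{"method": "play_rows", "body": {
  "motion": [
    [[135,0,0,0,0,0,0],[135,0,0,0,0,0,0],[135,0,0,0,0,0,0],[135,0,0,-0.3,0,0,0],[135,0,0,-0.6,0,0,0]]
  ]
}}

```text
time_s: 16.45
position: [0.462, 0.127, 0.0449]
orientation: [-2.839, -0.39, -1.035]
contact_force: [-1.0, 0.6, 0.4]
gripper_width: 0.0399
grasp_force: 0.0
```

Request:
{"method": "play_rows", "body": {
  "motion": [
    [[135,0,0,-1,0,0,0],[100,0,0,-1,0,0,0],[100,0,0,-1,0,0,0],[100,0,0,-1,0,0,0],[100,0,0,-0.5,0,0,0]]
  ]
}}

```text
time_s: 16.95
position: [0.3939, 0.1088, 0.1323]
orientation: [-2.83, -0.393, -1.042]
contact_force: [0.5, 0.8, 0.1]
gripper_width: 0.052
grasp_force: 0.0
```

```bash
python3 - <<'E'
from h import *
plan([.47,-.22,.17],tool(-13,45));o=robot.get_obs();print(o["position"],o["qpos"],o["gripper_width"])
snap("scene","scene6");snap("top","top6")
for cam in("scene","top"):
  for l,z in(("gauge_block_center",.029),("ring_gauge_center",.021),("gauge_pin_center",.023)):
    for r in robot.recognise(cam,l)[:2]:
      w=atz(cam,r["at"],z);d=w-[.486,.091,0];c,s=np.cos(.272),np.sin(.272);print(cam,l,r["score"],w.round(3),"case",(c*d[0]+s*d[1]).round(3),(-s*d[0]+c*d[1]).round(3))
E
```

```text
shift [ 0.42 11.23 -1.37] turn [-3.97  0.9   4.21]
[0.39392304 0.10875759 0.132299  ] [-0.22776821 -0.04725788  2.44641682  1.27311531  0.33889589 -0.08123649] 0.05199224133113712
scene gauge_block_center 0.76 [0.471 0.134 0.029] case -0.003 0.046
scene ring_gauge_center 0.82 [0.499 0.043 0.021] case -0.001 -0.05
top gauge_pin_center 0.58 [ 0.555 -0.245  0.023] case -0.024 -0.342
```

Request:
{"method": "play_rows", "body": {
  "motion": [
    [[100,0,0.9,-0.3,-0.66,0.15,0.7],[100,0,0.9,-0.3,-0.66,0.15,0.7],[100,0,0.9,-0.2,-0.66,0.15,0.7],[100,0,0.9,0,-0.66,0.15,0.7],[100,0,0.9,0,-0.66,0.15,0.7]]
  ]
}}

```text
time_s: 17.85
position: [0.3938, -0.0286, 0.1491]
orientation: [2.853, -0.206, 1.158]
contact_force: [0.9, 0.0, -0.4]
gripper_width: 0.052
grasp_force: 0.0
```

Request:
{"method": "play_rows", "body": {
  "motion": [
    [[100,0,0.9,0,-0.66,0.15,0.7],[100,0,0.9,0,0,0,0],[100,0,0.9,0,0,0,0],[100,0,0.9,0,0,0,0],[100,0,0,0,0,0,0]]
  ]
}}

```text
time_s: 18.35
position: [0.3716, -0.1366, 0.1494]
orientation: [2.806, -0.326, 1.16]
contact_force: [0.7, 0.7, 0.0]
gripper_width: 0.0516
grasp_force: 0.0
```

```bash
python3 - <<'E'
from h import *
plan([.445,-.218,.149],tool(-13,45));o=robot.get_obs();print(o["position"],o["qpos"])
E
```

```text
shift [2.12 2.08 2.13] turn [ 0.04  0.01 -0.03]
[ 0.37155812 -0.13657695  0.14939809] [-0.99409523 -0.13442704  2.50302391  1.31262301  0.52912448 -0.2980991 ]
```

Request:
{"method": "play_rows", "body": {
  "motion": [
    [[100,0.7,0.7,0.7,0,0,0],[100,0.7,0.7,0.7,0,0,0],[100,0.7,0.7,0.7,0,0,0],[100,0,0,0.9,0,0,0],[100,0,0,0.9,0,0,0]]
  ]
}}

```text
time_s: 18.85
position: [0.483, -0.2228, 0.1097]
orientation: [2.809, -0.318, 1.16]
contact_force: [1.1, 0.5, 1.2]
gripper_width: 0.052
grasp_force: 0.0
```

Request:
{"method": "play_rows", "body": {
  "motion": [
    [[100,0,0,0.8,0,0,0],[100,0,0,0.6,0,0,0],[100,0,0,0.5,0,0,0],[100,0,0,0,0,0,0]]
  ]
}}

```text
time_s: 19.25
position: [0.5216, -0.2306, 0.0686]
orientation: [2.813, -0.318, 1.158]
contact_force: [0.1, 0.3, 1.7]
gripper_width: 0.0517
grasp_force: 0.0
```

```bash
python3 - <<'E'
from h import *
plan([.569,-.2465,.022],tool(-13,45));o=robot.get_obs();print(o["position"],o["qpos"],o["contact_force"])
snap("top","top7");snap("scene","scene7")
a=cv2.imread("pics/top7.png")[180:270,280:400];b=cv2.imread("pics/scene7.png")[180:270,220:340]
cv2.imwrite("pics/c7.png",np.hstack([cv2.resize(x,(400,300),interpolation=cv2.INTER_CUBIC) for x in(a,b)]))
E
```

```text
shift [0.08 0.17 2.27] turn [-0.04  0.05  0.01]
[ 0.52157103 -0.23063213  0.06862058] [-0.79468257  0.4559664   2.09107095  1.80857942  0.40343912 -0.6841551 ] [0.10700835 0.32562938 1.71326958]
```

View pics/c7.png

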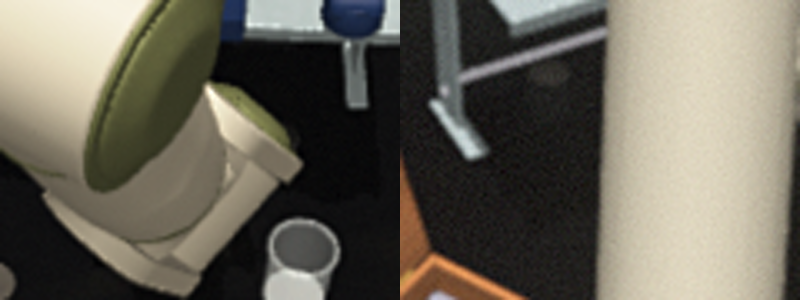

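The arm hides the pin in both views, and the beaker is undisturbed at crop (305,265). I'll go on from the measured position.

Request:
{"method": "play_rows", "body": {
  "motion": [
    [[100,0.02,0.05,0.6,0,0,0],[100,0.02,0.05,0.6,0,0,0],[100,0.02,0.05,0.6,0,0,0],[100,0.02,0.02,0.47,0,0,0],[100,0,0,0,0,0,0]]
  ]
}}

```text
time_s: 19.85
position: [0.5686, -0.2479, 0.0237]
orientation: [2.809, -0.318, 1.161]
contact_force: [-0.5, -0.1, 0.4]
gripper_width: 0.0519
grasp_force: 0.0
```

Request:
{"method": "play_rows", "body": {
  "motion": [
    [[255,0,0,0,0,0,0],[255,0,0,0,0,0,0],[255,0,0,0,0,0,0],[255,0,0,0,0,0,0],[255,0,0,0,0,0,0]]
  ],
  "force": 40
}}

```text
time_s: 20.35
position: [0.5684, -0.2483, 0.0247]
orientation: [2.808, -0.318, 1.162]
contact_force: [-3.0, 1.2, 6.0]
gripper_width: 0.0078
grasp_force: 39.3
```

Request:
{"method": "play_rows", "body": {
  "motion": [
    [[255,0,0,-0.3,0,0,0],[255,0,0,-0.7,0,0,0],[255,0,0,-0.9,0,0,0],[255,0,0,-0.9,0,0,0],[255,0,0,-0.9,0,0,0]]
  ]
}}

```text
time_s: 20.85
position: [0.4907, -0.2301, 0.1033]
orientation: [2.809, -0.319, 1.16]
contact_force: [-0.3, 0.2, 0.1]
gripper_width: 0.0078
grasp_force: 39.1
```

Request:
{"method": "play_rows", "body": {
  "motion": [
    [[255,0,0,-0.9,0,0,0],[255,0,0,-0.9,0,0,0],[255,-0.5,-0.5,-0.5,0,0,0],[255,-0.5,-0.8,-0.5,0,0,0],[255,0,-0.5,0,0,0,0]]
  ]
}}

```text
time_s: 21.35
position: [0.4235, -0.1582, 0.1406]
orientation: [2.809, -0.32, 1.16]
contact_force: [0.7, -0.5, 0.1]
gripper_width: 0.0081
grasp_force: 39.1
```

```bash
python3 - <<'E'
from h import *
o=robot.get_obs();print(o["position"],o["qpos"],o["contact_force"],o["gripper_width"])
c,s=np.cos(.272),np.sin(.272)
p=np.array([.486+c*-.01-s*.005,.091+s*-.01+c*.005,.15]);print(p);Rt=tool(15.6,-5)
plan(p,Rt);print(np.round(Rt.inv().apply(p-o["position"])/.03,2))
snap("top","top8");a=cv2.imread("pics/top8.png")[150:300,230:400];cv2.imwrite("pics/c8.png",cv2.resize(a,(680,600)))
for cam in("top",):
  for l in("gauge_pin_center","gauge_block_center","mount_center"):print(l,[(r["at"],r["score"]) for r in robot.recognise(cam,l)[:2]])
E
```

```text
[ 0.42348959 -0.15815841  0.14061223] [-0.86731328  0.04767128  2.37057554  1.46324698  0.43827053 -0.36708599] [ 0.66878617 -0.45039804  0.08040278] 0.008129369482246449
[0.47502435 0.09312959 0.15      ]
shift [ 0.07 -8.55 -0.37] turn [ 2.   -9.76 -5.55]
[ 3.86 -7.61 -0.65]
gauge_pin_center []
gauge_block_center []
mount_center []
```

Request:
{"method": "play_rows", "body": {
  "motion": [
    [[255,0,0,0,0.17,-0.9,-0.46],[255,0,0,0,0.17,-0.9,-0.46],[255,0,0,0,0.17,-0.9,-0.46],[255,0,0,0,0.17,-0.9,-0.46],[255,0,0,0,0.17,-0.9,-0.46]]
  ]
}}

```text
time_s: 22.05
position: [0.4262, -0.1596, 0.1409]
orientation: [3.021, -0.042, 0.654]
contact_force: [-0.2, 0.4, -1.1]
gripper_width: 0.0084
grasp_force: 39.1
```

Request:
{"method": "play_rows", "body": {
  "motion": [
    [[255,0,0,0,0.17,-0.9,-0.46],[255,0,0,0,0.17,-0.9,-0.46],[255,0,0,0,0.17,-0.9,-0.46],[255,0,0,0,0.17,-0.9,-0.46],[255,0,0,0,0.17,-0.9,-0.46]]
  ]
}}

```text
time_s: 22.55
position: [0.4264, -0.1595, 0.1408]
orientation: [3.116, 0.272, 0.044]
contact_force: [-0.4, 0.7, -1.1]
gripper_width: 0.0083
grasp_force: 39.1
```

Request:
{"method": "play_rows", "body": {
  "motion": [
    [[255,0,0,0,0.17,-0.9,-0.46],[255,0,0,0,0.17,-0.9,-0.46],[255,0,0,0,0,0,0]]
  ]
}}

```text
time_s: 22.85
position: [0.4272, -0.1592, 0.1403]
orientation: [-3.108, -0.397, 0.202]
contact_force: [0.2, 0.3, -1.0]
gripper_width: 0.0086
grasp_force: 39.0
```

```bash
python3 - <<'E'
from h import *
plan([.4866,.0963,.11],tool(15.6,-10));o=robot.get_obs();print(o["position"],o["qpos"])
E
```

```text
shift [ 4.16 -7.73  0.62] turn [-0.23 -0.54 -0.19]
[ 0.42720798 -0.15919588  0.14028697] [-0.56926274  0.33422066  1.75357761 -0.08904741  1.15523678  0.78760974]
```

Request:
{"method": "play_rows", "body": {
  "motion": [
    [[255,0.52,-0.96,0,-0.04,-0.1,-0.04],[255,0.52,-0.96,0,-0.04,-0.1,-0.04],[255,0.52,-0.97,0,-0.04,-0.1,-0.04],[255,0.52,-0.97,0,-0.04,-0.1,-0.04],[255,0.52,-0.97,0,-0.04,-0.1,0]]
  ]
}}

```text
time_s: 23.35
position: [0.4638, 0.0023, 0.1312]
orientation: [3.083, 0.414, -0.26]
contact_force: [0.3, -0.9, -0.3]
gripper_width: 0.008
grasp_force: 39.1
```

Request:
{"method": "play_rows", "body": {
  "motion": [
    [[255,0.52,-0.97,0.2,0,0,0],[255,0.52,-0.97,0.2,0,0,0],[255,0.52,-0.96,0.2,0,0,0],[255,0,0,0,0,0,0]]
  ]
}}

```text
time_s: 23.75
position: [0.4818, 0.0991, 0.1047]
orientation: [3.083, 0.42, -0.262]
contact_force: [-1.1, 0.1, -0.1]
gripper_width: 0.008
grasp_force: 39.1
```

```bash
python3 - <<'E'
from h import *
plan([.4866,.0963,.031],tool(15.6,-10));o=robot.get_obs();print(o["position"],o["qpos"])
snap("scene","scene9")
a=cv2.imread("pics/scene9.png")[210:330,160:290];cv2.imwrite("pics/c9.png",cv2.resize(a,(650,600),interpolation=cv2.INTER_CUBIC))
E
```

```text
shift [0.54 0.14 2.4 ] turn [-0.04 -0.06 -0.01]
[0.4818131  0.09910893 0.10474718] [-0.01321532  0.48068949  1.64305733 -0.04735529  1.18193697  1.30844747]
```

View pics/c9.png

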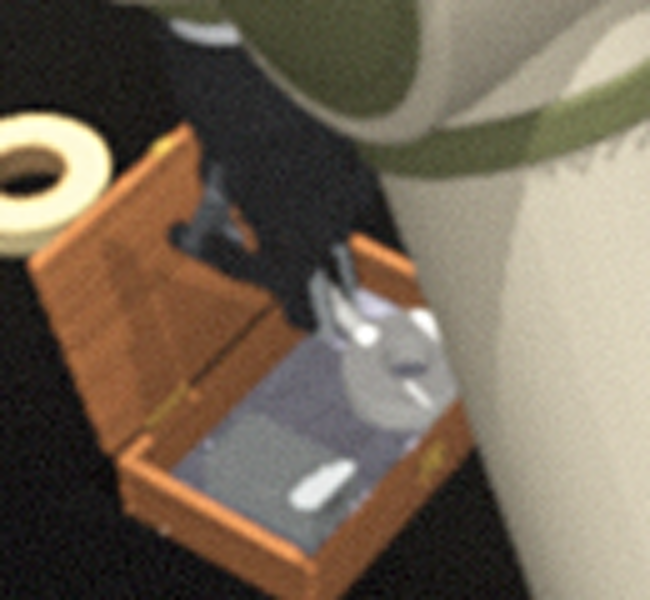

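The block lies in the left half (crop 270,480) and the ring is on the right (400,370). The pin is held slanted with its lower end at (365,335), above the gap. I'll lower and release it.

Request:
{"method": "play_rows", "body": {
  "motion": [
    [[255,0.11,0.03,0.5,0,0,0],[255,0.11,0.03,0.6,0,0,0],[255,0.11,0.03,0.6,0,0,0],[255,0.11,0.03,0.5,0,0,0],[255,0.08,0,0.2,0,0,0]]
  ]
}}

```text
time_s: 24.3
position: [0.4857, 0.0932, 0.0314]
orientation: [3.083, 0.414, -0.264]
contact_force: [0.1, -0.0, -0.1]
gripper_width: 0.0078
grasp_force: 39.1
```

Request:
{"method": "play_rows", "body": {
  "motion": [
    [[255,0,0,0,0,0,0],[200,0,0,0,0,0,0],[190,0,0,0,0,0,0],[190,0,0,0,0,0,0],[190,0,0,0,0,0,0]]
  ]
}}

```text
time_s: 24.8
position: [0.4863, 0.0945, 0.0326]
orientation: [3.082, 0.417, -0.261]
contact_force: [-0.3, 0.5, -0.9]
gripper_width: 0.0218
grasp_force: 0.0
```

Request:
{"method": "play_rows", "body": {
  "motion": [
    [[190,0,0,-0.3,0,0,0],[190,0,0,-0.8,0,0,0],[190,0,0,-1,0,0,0],[190,-1,0,-1,0,0,0],[190,-1,0,-1,0,0,0]]
  ]
}}

```text
time_s: 25.3
position: [0.4486, 0.084, 0.1653]
orientation: [3.082, 0.418, -0.262]
contact_force: [0.3, 0.3, 0.9]
gripper_width: 0.0217
grasp_force: 0.0
```

```bash
python3 - <<'E'
from h import *
o=robot.get_obs();print(o["position"],o["qpos"],o["contact_force"])
snap("scene","scene10");snap("top","top10")
a=cv2.imread("pics/scene10.png")[230:330,160:290];b=cv2.imread("pics/top10.png")[200:300,150:280]
cv2.imwrite("pics/c10.png",np.vstack([cv2.resize(x,(390,300),interpolation=cv2.INTER_CUBIC) for x in(a,b)]))
E
```

```text
[0.44862698 0.08398465 0.1652781 ] [-0.04461347  0.33137692  1.68725453 -0.05224516  1.28506479  1.27537046] [0.27495613 0.28293824 0.91983507]
```

View pics/c10.png

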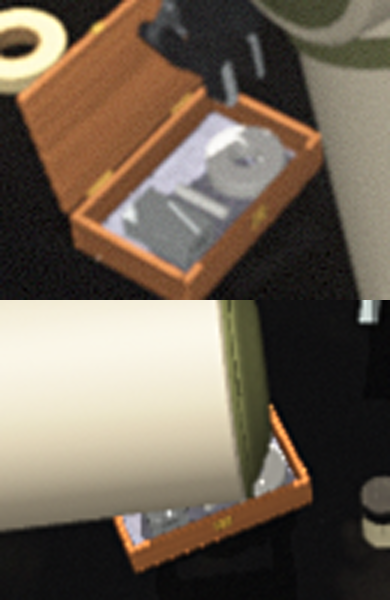

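The pin lies in the gap between the block (crop 165,225) and the ring (240,160), along case x and low. Next is the lid: I'll go over it with closed fingers and push it from behind.

Request:
{"method": "play_rows", "body": {
  "motion": [
    [[255,0,0,-0.6,0,0.7,0],[255,0,0,-0.6,0,0.7,0],[255,0,0,-0.3,0,0.6,0],[255,0,0,0,0,0,0]]
  ]
}}

```text
time_s: 25.8
position: [0.4546, 0.0854, 0.2095]
orientation: [-3.111, -0.421, -0.012]
contact_force: [-0.3, -0.4, -1.3]
gripper_width: -0.0
grasp_force: 0.0
```

```bash
python3 - <<'E'
from h import *
plan([.588,.118,.205],tool(15.6,0));o=robot.get_obs();print(o["position"],o["qpos"])
c,s=np.cos(.272),np.sin(.272)
e=np.array([.486+c*.083,.091+s*.083,.143]);print("edge model px",proj("scene",e),proj("top",e))
for cam in("scene","top"):
    robot.camera(cam);print([(r["at"],r["score"]) for r in robot.recognise(cam,"lid_edge")[:2]])
E
```

```text
shift [4.58 0.13 0.18] turn [-0.02 -0.09 -0.04]
[0.45456186 0.08538789 0.20948201] [-0.07067516  0.19854424  1.72744167  0.00421253  1.20872607  1.22975441]
edge model px [194.74512391 242.275052  ] [199.91349813 209.66063321]
[([195.3, 258.2], 0.62)]
[]
```

Request:
{"method": "play_rows", "body": {
  "motion": [
    [[255,0.92,0.03,0,0,0,0],[255,0.92,0.03,0,0,0,0],[255,0.92,0.03,0,0,0,0],[255,0.92,0.03,0,0,0,0],[255,0.9,0,0,0,0,0]]
  ]
}}

```text
time_s: 26.5
position: [0.5889, 0.1188, 0.2077]
orientation: [-3.11, -0.421, -0.004]
contact_force: [0.0, 0.6, 0.4]
gripper_width: 0.0003
grasp_force: 0.0
```

Request:
{"method": "play_rows", "body": {
  "motion": [
    [[255,0,0,0.3,0,0,0],[255,0,0,0.7,0,0,0],[255,0,0,0.8,0,0,0],[255,0,0,0.7,0,0,0],[255,0,0,0.4,0,0,0]]
  ]
}}

```text
time_s: 27.0
position: [0.5871, 0.1187, 0.1196]
orientation: [-3.11, -0.421, -0.002]
contact_force: [0.5, 0.5, 0.2]
gripper_width: -0.0001
grasp_force: 0.1
```

Request:
{"method": "play_rows", "body": {
  "motion": [
    [[255,-0.3,0,0,0,0,0],[255,-0.4,0,0,0,0,0],[255,-0.4,0,0,0,0,0],[255,-0.4,0,0,0,0,0],[255,-0.4,0,0,0,0,0]]
  ]
}}

```text
time_s: 27.5
position: [0.5323, 0.1035, 0.1211]
orientation: [-3.11, -0.421, -0.005]
contact_force: [1.0, 0.5, 0.3]
gripper_width: 0.0002
grasp_force: 0.3
```

Request:
{"method": "play_rows", "body": {
  "motion": [
    [[255,-0.4,0,0,0,0,0],[255,-0.4,0,0,0,0,0],[255,-0.3,0,0,0,0,0],[255,0,0,0,0,0,0],[255,0,0,0,0,0,0]]
  ]
}}

```text
time_s: 28.0
position: [0.5016, 0.0948, 0.1215]
orientation: [-3.11, -0.421, -0.008]
contact_force: [0.8, -0.2, -0.1]
gripper_width: -0.0
grasp_force: 0.0
```

```bash
python3 - <<'E'
from h import *
o=robot.get_obs();print(o["position"],o["contact_force"])
c,s=np.cos(.272),np.sin(.272)
for a in(0,.2,.5,1.2):
    e=[55-55*np.cos(a),0,37+55*np.sin(a)];e=[.486+c*e[0]/1000,.091+s*e[0]/1000,e[2]/1000];print(a,proj("scene",e).round(),proj("top",e).round())
for cam in("scene","top"):
    snap(cam,cam+"11")
    for l in("case_lid","lid_edge","gauge_block_center","ring_gauge_center","case"):
        for r in robot.outline_of(cam,l)[:1]:
            q=np.argwhere(r["pixels"]);print(cam,l,np.round(r["at"]),round(r["score"],2),q.min(0)[::-1],q.max(0)[::-1],len(q))
E
```

```text
[0.50163657 0.09482768 0.12149313] [ 0.83934726 -0.17349657 -0.07218837]
0 [228. 290.] [216. 256.]
0.2 [227. 286.] [216. 253.]
0.5 [225. 281.] [214. 249.]
1.2 [214. 268.] [209. 235.]
scene case_lid [215. 278.] 0.88 [183 249] [248 300] 952
scene lid_edge [216. 273.] 0.83 [183 248] [248 300] 1076
scene gauge_block_center [214. 305.] 0.83 [201 294] [230 318] 486
scene ring_gauge_center [246. 284.] 0.93 [228 272] [255 297] 537
scene case [222. 289.] 0.58 [182 249] [260 332] 2635
top case_lid [208. 255.] 0.61 [183 232] [248 267] 495
top lid_edge [206. 256.] 0.79 [182 232] [249 267] 576
top gauge_block_center [205. 269.] 0.49 [197 262] [211 277] 163
top ring_gauge_center [233. 256.] 0.54 [222 248] [245 266] 311
top case [213. 267.] 0.77 [182 232] [253 289] 1444
```

Request:
{"method": "play_rows", "body": {
  "motion": [
    [[255,0,0,-0.5,0,0,0],[255,0,0,-0.5,0,0,0],[255,0,0,0,0,0,0],[255,0,0,0,0,0,0],[255,0,0,0,0,0,0]]
  ]
}}

```text
time_s: 29.1
position: [0.501, 0.0947, 0.1507]
orientation: [-3.11, -0.421, -0.005]
contact_force: [0.3, -0.3, -0.3]
gripper_width: 0.0002
grasp_force: 0.0
```

```bash
python3 - <<'E'
from h import *
c,s=np.cos(.272),np.sin(.272)
for cam in("scene","top"):
    snap(cam,cam+"12")
    for l in("case_lid","gauge_block_center","ring_gauge_center","case"):
        for r in robot.outline_of(cam,l)[:1]:
            q=np.argwhere(r["pixels"]);print(cam,l,np.round(r["at"]),round(r["score"],2),q.min(0)[::-1],q.max(0)[::-1],len(q))
    for a in(0,.1,.3,.8):
        pts=[]
        for y in(85,-85):
            for rr in(0,110):
                x,z=55-rr*np.cos(a)+3.5*np.sin(a),37+rr*np.sin(a)+3.5*np.cos(a);pts.append(proj(cam,[.486+(c*x-s*y)/1000,.091+(s*x+c*y)/1000,z/1000]))
        print(a,np.min(pts,0).round(),np.max(pts,0).round(),cv2.contourArea(cv2.convexHull(np.float32(pts))))
E
```

```text
scene case_lid [226. 290.] 0.93 [183 256] [261 323] 2862
scene case [224. 291.] 0.72 [183 255] [264 333] 3758
0 [184. 257.] [269. 325.] 2797.953423549887
0.1 [184. 257.] [268. 322.] 2631.3609568329994
0.3 [184. 257.] [266. 314.] 2206.1281268049497
0.8 [184. 245.] [255. 303.] 721.5408255638322
top case_lid [215. 265.] 0.65 [187 238] [251 281] 1004
top gauge_block_center [302. 196.] 0.46 [293 191] [306 205] 177
top case [218. 267.] 0.7 [184 236] [253 289] 1537
0 [179. 229.] [254. 284.] 2189.214144422789
0.1 [179. 229.] [253. 281.] 2038.744046089705
0.3 [179. 229.] [252. 275.] 1664.2767407896463
0.8 [179. 229.] [246. 257.] 406.2278513382189
```

The outline matches the lid being shut. I'll confirm by touching it lightly near the front edge.

Request:
{"method": "play_rows", "body": {
  "motion": [
    [[255,-0.5,0,0.6,0,0,0],[255,-0.5,0,0.8,0,0,0],[255,-0.5,0,0.9,0,0,0],[255,0,0,0.8,0,0,0],[255,0,0,0,0,0,0]]
  ]
}}

```text
time_s: 30.1
position: [0.4567, 0.0831, 0.0562]
orientation: [-3.109, -0.42, 0.0]
contact_force: [-0.2, 0.5, -0.0]
gripper_width: 0.0001
grasp_force: 0.0
```

Request:
{"method": "play_rows", "body": {
  "motion": [
    [[255,0,0,0.1,0,0,0],[255,0,0,0.1,0,0,0],[255,0,0,0.05,0,0,0],[255,0,0,0,0,0,0]]
  ]
}}

```text
time_s: 30.5
position: [0.4591, 0.0831, 0.0519]
orientation: [-3.111, -0.421, -0.01]
contact_force: [-1.5, 0.4, 6.7]
gripper_width: -0.0002
grasp_force: 3.4
```

Request:
{"method": "play_rows", "body": {
  "motion": [
    [[255,0,0,-0.4,0,0,0],[255,0,0,-0.9,0,0,0],[255,0,0,-1,0,0,0],[255,-0.5,0,-1,0,0,0],[255,-0.5,0,-1,0,0,0]]
  ]
}}

```text
time_s: 31.0
position: [0.4285, 0.0747, 0.1817]
orientation: [-3.111, -0.422, -0.009]
contact_force: [0.1, -0.6, 0.3]
gripper_width: 0.0002
grasp_force: 0.0
```

Request:
{"method": "play_rows", "body": {
  "motion": [
    [[255,-0.5,0,-0.5,0,0,0],[255,0,0,0,0,0,0],[255,0,0,0,0,0,0]]
  ]
}}

```text
time_s: 31.3
position: [0.4146, 0.0707, 0.1948]
orientation: [-3.111, -0.421, -0.009]
contact_force: [-0.0, 1.0, -0.6]
gripper_width: -0.0
grasp_force: 0.0
```

```bash
python3 - <<'E'
from h import *
o=robot.get_obs();print(o["position"],o["contact_force"])
for cam in("scene","top"):
    snap(cam,cam+"13")
    for l,z in(("case_lid",.04),("lens_case_center",.03),("gauge_pin_center",.02),("gauge_block_center",.02),("beaker_center",.035),("mount_center",.0095),("loupe_center",.02)):
        for r in robot.recognise(cam,l)[:1]:print(cam,l,np.round(r["at"]),round(r["score"],2),atz(cam,r["at"],z).round(3))
E
```

```text
[0.41463278 0.07066863 0.19484197] [-0.01767685  0.99528163 -0.64214647]
scene case_lid [228. 292.] 0.72 [0.48  0.096 0.04 ]
scene lens_case_center [289. 274.] 0.7 [ 0.435 -0.051  0.03 ]
scene gauge_block_center [320. 110.] 0.33 [ 0.934 -0.657  0.02 ]
top case_lid [246. 253.] 0.49 [0.478 0.01  0.04 ]
top lens_case_center [277. 270.] 0.65 [ 0.417 -0.061  0.03 ]
top beaker_center [368. 260.] 0.79 [ 0.399 -0.302  0.035]
top mount_center [360. 223.] 0.45 [ 0.541 -0.323  0.01 ]
top loupe_center [300. 198.] 0.71 [ 0.654 -0.173  0.02 ]
```

Everything is where it should be, so I'm handing in.

```bash
python3 -c "
from workcell import robot
print(robot.finish_job())"
```

```text
the job is handed in; nothing more can be done
None
```

The job is handed in at about 32 s: the lens case stands on the worktop, the block and pin lie in the case with the ring, and the lid is shut. A light touch met the lid at about rim height, and the last images show the beaker, loupe and mount where they were.

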